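# Line up the guide blocks and hold the keeper lever down

### The job

Bring the three steel guide blocks into an even row on the fixture's plate: each with its end flush against the fence, square to it and centred on the black mark it lies in front of. Then press the spring-return lever on the column straight down with the fingers, past its first two detents to the third, so that the keeper bar swings over the row, and finish while still holding the lever down there, because it springs back when let go. Leave the jar, can, tape core, tools, washer and nut where they are.

Things in the scene. Friction and masses are not known exactly. Their poses are not given: they have to be found in the camera images.
- fixture: bench fixture bolted to the table: aluminium plate with a grey fence and a grey lever column. Origin on the table surface, x away from the robot towards the fence (yawed up to 15 degrees), y left, z up. Plate x -110 to 100, y -190 to 205 mm, top at z 8
- fence_top (a point): middle of the top edge of the fence's flat face that looks to the robot; the fence, 15 mm thick and 280 mm long along fixture y, rises 25 mm above the plate; this face is at fixture x = 75 mm, its middle at y = -45; end brackets rise to z 53
- column_top (a point): centre of the top of the lever column, a fixed grey box 40 (x) x 50 (y) mm, top 94 mm above the table, at the left end of the plate; steel ticks beside its slot show the three detents
- keeper (a joint): hinge angle (rad) of the keeper bar, an 8 mm steel rod 283 mm long on two 50 mm arms hinged above the fence (fixture x 92, z 47 mm). 0 at rest: it leans back over the far side, up to z 100 mm. Geared to the lever: 1.8 with the lever at the third detent, when it reaches over the blocks, 13 mm above their tops
- mark_right (a point): rightmost of three black lines scribed along x over the plate and up the fence, 100 mm apart along fixture y. The point is where the line meets the foot of the fence's robot-side face, on the plate's top; axes as the fixture's. A block flush and centred here has its origin 25 mm from this point towards the robot
- mark_middle (a point): middle of three black lines scribed along x over the plate and up the fence, 100 mm apart along fixture y. The point is where the line meets the foot of the fence's robot-side face, on the plate's top; axes as the fixture's. A block flush and centred here has its origin 25 mm from this point towards the robot
- mark_left (a point): leftmost of three black lines scribed along x over the plate and up the fence, 100 mm apart along fixture y. The point is where the line meets the foot of the fence's robot-side face, on the plate's top; axes as the fixture's. A block flush and centred here has its origin 25 mm from this point towards the robot
- block_right: steel guide block 50 (x) x 40 (y) x 30 mm high, black strips at its two 40 mm wide ends, about 0.25 to 0.5 kg, on the plate in front of mark_right: 55 to 110 mm short of its place, up to 10 mm to the side, turned up to 17 degrees. Origin at the centre of its underside, z up, x along its length; its +x end goes to the fence
- block_middle: steel guide block 50 (x) x 40 (y) x 30 mm high, black strips at its two 40 mm wide ends, about 0.25 to 0.5 kg, on the plate in front of mark_middle: 55 to 110 mm short of its place, up to 10 mm to the side, turned up to 17 degrees. Origin at the centre of its underside, z up, x along its length; its +x end goes to the fence
- block_left: steel guide block 50 (x) x 40 (y) x 30 mm high, black strips at its two 40 mm wide ends, about 0.25 to 0.5 kg, on the plate in front of mark_left: 55 to 110 mm short of its place, up to 10 mm to the side, turned up to 17 degrees. Origin at the centre of its underside, z up, x along its length; its +x end goes to the fence
- press_lever (a joint): spring-return lever: how far it is pressed straight down (m). 0 at rest, detents at 0.015, 0.030 and 0.045 (the third), a hard stop at 0.049. Let go, it springs back to 0 from any detent. Pushing takes about 5 N at first and 12 N at the third detent, with a bump of some 4 N before each detent (the last is passed at 0.038)
- lever_top (a point): centre of the level top face of the lever's black pad, 40 (x) x 36 (y) x 10 mm, which sticks out of the column's robot-side face on a thin stem, this point 45 mm from that face; 85 mm above the table at rest, 40 mm at the third detent; axes as the fixture's; moves with the lever
- washer: flat steel washer, 28 mm across, 5 mm thick, lying on the plate near its robot-side edge; origin at the centre of its underside; to be left alone
- nut: dark steel nut, 24 mm across, 10 mm high, lying on the plate near its robot-side edge; origin at the centre of its underside; to be left alone
- jar: jar with a dark lid, 60 mm across, 85 mm high, standing behind the fixture; origin at the centre of its underside; to be left alone
- tape: flat brown cardboard ring (tape core), 100 mm across, 25 mm high, lying behind the fixture; origin at the centre of its underside; to be left alone
- wrench: steel wrench 170 mm long, lying to the right of the fixture; to be left alone
- can: can 66 mm across, 120 mm high, standing to the left of the fixture; origin at the centre of its underside; to be left alone
- screwdriver: screwdriver 200 mm long, lying to the left of the fixture; to be left alone
Not all that is in view belongs to the job. What is shaped like the block_right but yellow is not meant.

How it is judged (in metres and radians):
On the way, in this order (a step that is already met when the one before it is completed fails the run):
1. all three blocks stand flush, square and centred on their marks, with the lever still up (x of block_right in the frame of mark_right above -0.0285 m and y of block_right in the frame of mark_right between -0.007 and 0.007 m and z of block_right in the frame of mark_right below 0.003 m and angle between the x axis of each of block_right, block_middle, block_left and the x axis of fixture, either way round below 0.08 rad and angle between each of block_right, block_middle, block_left's own z axis and vertical below 0.06 rad and x of block_middle in the frame of mark_middle above -0.0285 m and y of block_middle in the frame of mark_middle between -0.007 and 0.007 m and z of block_middle in the frame of mark_middle below 0.003 m and x of block_left in the frame of mark_left above -0.0285 m and y of block_left in the frame of mark_left between -0.007 and 0.007 m and z of block_left in the frame of mark_left below 0.003 m and value of joint press_lever below 0.008 m), for 0.2 s.
2. the fingers hold the lever pressed at the third detent (value of joint press_lever above 0.04 m and contact force between the fingers and press_lever above 2 N), for 0.5 s.
At the end, for the whole second after the job is handed in: Each block lies flat on the plate with its end within 3.5 mm of the fence, its centre within 7 mm of its mark along the fence and turned less than 0.08 rad from square; the lever is past 40 mm of travel (third detent at 45 mm) and the fingers press it with more than 2 N (all of step 2 and x of block_right in the frame of mark_right above -0.0285 m and y of block_right in the frame of mark_right between -0.007 and 0.007 m and z of block_right in the frame of mark_right below 0.003 m and angle between the x axis of each of block_right, block_middle, block_left and the x axis of fixture, either way round below 0.08 rad and angle between each of block_right, block_middle, block_left's own z axis and vertical below 0.06 rad and x of block_middle in the frame of mark_middle above -0.0285 m and y of block_middle in the frame of mark_middle between -0.007 and 0.007 m and z of block_middle in the frame of mark_middle below 0.003 m and x of block_left in the frame of mark_left above -0.0285 m and y of block_left in the frame of mark_left between -0.007 and 0.007 m and z of block_left in the frame of mark_left below 0.003 m); the arm keeps its last pose, push and grip.
It fails at once if the jar, can, tape core, wrench, screwdriver, washer or nut is pushed more than 30 mm away (distance of any of washer, nut, jar, tape, wrench, can, screwdriver from where it was at the start of the episode above 0.03 m).
It also fails if it takes over 64 s, if anything falls off the work surface, if the arm or the gripper's body presses on something with over 40 N, if the wrist force passes 120 N, or if a joint passes its speed limit or range.

### The arm

A 6-joint arm with a two-finger parallel gripper is mounted at the origin on the work surface. World frame = base frame: x ahead of the robot, y to its left, z up, the work surface at z = 0. Lengths are in mm, angles in rad, forces in N, time in s.
With the tool pointing down it reaches from about 275 to 975 mm from the base axis. Payload 8.4 kg.
Tool frame: the origin (TCP) lies midway between the tips of the shut fingers; the grasp point (between the pads) lies 19 mm behind it (ctrl.grip_depth is the z of the grasp point in the tool frame, in mm); z points along the fingers, y is the direction in which the jaws open and shut (so a half turn about z gives the same grasp; the last joint's range is limited). The gripper opens to 92 mm and grips with 3 to 60 N. Pads are 20 mm wide; open, the fingers measure 128 mm over their backs; the gripper's body (75 mm by 189 mm) begins 69 mm behind the grasp point.
Start: joints at [1.227, 0.353, 1.633, -0, 1.155, -0.002], TCP at [209.488, 588.848, 214.583] pointing down, gripper open.
Joint ranges: [-2.63, 2.63], [-0.92, 2.1], [0.06, 2.66], [-1.3, 4.44], [0, 2.69], [-3.02, 3.02]. Speed limits (rad/s): [2.22, 2.22, 2.79, 3.14, 3.14, 3.14].

### API

Orientations are given as a unit quaternion [x, y, z, w].
In Python, from plant import telemetry, viewer, ctrl gives the robot as it stands. The module is installed in compiled form; this text tells all that it offers.
- The arm moves only by the tool step_arm, never from a script. Its argument "moves" is a list of rows, each an object with "linear": the shift along the tool's x, y, z in cm, a list of three; "angular": the turn, a rotation vector about the tool's x, y, z in degrees, a list of three; "grip": the finger opening in cm, from 0 to 9.19. A call has 1 to 20 rows; each row is the pose to reach, as a shift and turn from the pose commanded when the call began, along the tool's axes at that moment; what a row does not reach only later rows make up. A row lasts 1/8 s, in which the tool goes at most 62.5 mm and 10.7 degrees, less where a joint would pass 70% of its speed; a pose out of reach is approached as far as the arm can. A call with a gripper value outside its range is refused whole. The fingers move at their own pace and stop on an object; "force" is the grip in N (left out, the last holds). Time passes only in rows, so rows that repeat a pose let the fingers close. It gives the time, the measured TCP pose, the force and the opening at its end, in the units of the state.
- telemetry.observe(): the state, without advancing time (a new reading comes with each control period).
- viewer.camera(name): name is "side" or "top"; returns the picture (420x560x3 uint8, red, green, blue); there is no depth.
- viewer.calibration(name): a dict with "fov_y" (degrees; the focal length in pixels is half the picture's height over the tangent of half this angle, whatever the lens; pixels are square), "cx", "cy" (the principal point, pixels), "cam_to_world" (4x4, takes a point from camera to world coordinates). Camera axes: x right, y down, z forward; pixel columns grow to the right and rows downward; lengths in mm; the calibration is good to about 2 mm. A picture is of the moment at which its call begins. calibration takes no time and is no camera call.
- ctrl.sign_off(): hands the job in, once; it reports no verdict.
The state is a dict: "time": time; "q": joint angles; "joint_velocities": joint speeds; "joint_efforts": joint torques, N m; "position": TCP position; "tcp_rot": TCP orientation; "contact_force": force on the tool from outside, world axes, zero at the start; "torque": the same for the moment, N m; "finger_gap": finger opening in mm.
Only numpy, scipy, OpenCV 4.12 (cv2) and the standard library are available. Lean on these libraries where they do the work, as an engineer would, in place of code of your own. Each camera call takes 0.05 s, during which the arm holds its last target. There are 200 camera calls.

## Working session

There is one attempt and no reset: what is moved stays moved. The work goes in short steps, Python scripts to look and compute and a tool call to move; the robot and the scene stay as the last step left them, time stands still between calls to the robot, and variables do not carry over. Pictures are saved under pics/ and viewed, about 8 in all and at most 12, crops included, and the job is handed in when it is done.

Besides the shell and the picture viewer there is one more tool, called after ">>>" as name([rows], argument=value, ...), one row to a line, values as JSON. step_arm: Moves the arm, as the interface text tells. Its arguments: {"type":"object","properties":{"moves":{"type":"array"},"force":{"type":"number"}},"required":["moves"]}

```bash
mkdir -p pics; python3 - <<'E'
from plant import telemetry, viewer, ctrl
import cv2,numpy as np
s=telemetry.observe();print(s['time'],s['position'],s['tcp_rot'],s['finger_gap'])
for n in('top','side'):
    im=viewer.camera(n);cv2.imwrite(f'pics/{n}0.png',im[:,:,::-1])
    c=viewer.calibration(n);print(n,c)
E
```

```text
0.0 [209.32142533 588.37113422 213.85626691] [ 1.70070399e-01  9.85431666e-01 -6.90105244e-04 -1.22926368e-04] 91.91602830273087
top {'fov_y': 54.48409709832025, 'cx': 282.37180608291305, 'cy': 214.22218198518223, 'cam_to_world': array([[ 5.85173521e-03, -9.79494865e-01,  2.01384125e-01,
         3.57402034e+02],
       [-9.99974982e-01, -4.93145816e-03,  5.07115873e-03,
        -1.40564897e+01],
       [-3.97405656e-03, -2.01408762e-01, -9.79499218e-01,
         1.19946490e+03],
       [ 0.00000000e+00,  0.00000000e+00,  0.00000000e+00,
         1.00000000e+00]])}
side {'fov_y': 53.00762828516552, 'cx': 277.5719932697977, 'cy': 212.1024915542491, 'cam_to_world': array([[ 9.37196864e-01, -2.37849554e-01,  2.55126690e-01,
         3.14627663e+02],
       [-3.48798904e-01, -6.36628936e-01,  6.87781158e-01,
        -7.07962789e+02],
       [-1.16740802e-03, -7.33574255e-01, -6.79608306e-01,
         8.04221866e+02],
       [ 0.00000000e+00,  0.00000000e+00,  0.00000000e+00,
         1.00000000e+00]])}
```

View pics/top0.png

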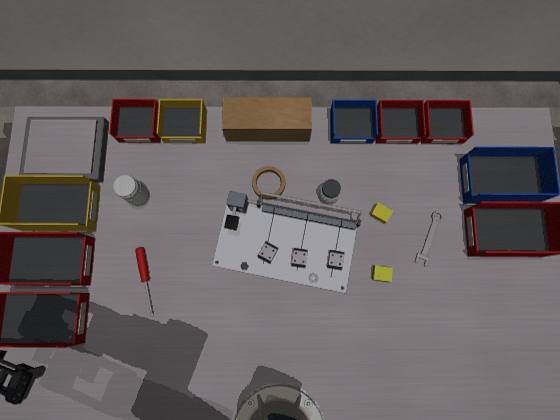

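View pics/side0.png

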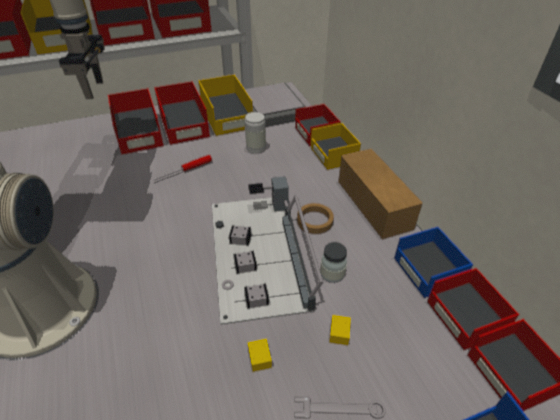

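The top view shows the plate (215–360, 195–292), with blocks near (268,252), (300,257) and (336,260), the lever pad near (232,222), the nut at (244,266) and the washer at (313,277). The yellow look-alikes are at (382,212) and (383,273). I'll enlarge the plate area in both views.

```bash
python3 - <<'E'
import cv2,numpy as np
a=cv2.imread('pics/top0.png')[185:300,208:368]
cv2.imwrite('pics/topc.png',cv2.resize(a,None,fx=5,fy=5,interpolation=cv2.INTER_CUBIC))
a=cv2.imread('pics/side0.png')[170:325,205:345]
cv2.imwrite('pics/sidec.png',cv2.resize(a,None,fx=3.8,fy=3.8,interpolation=cv2.INTER_CUBIC))
E
```

```text
(no output)
```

View pics/topc.png

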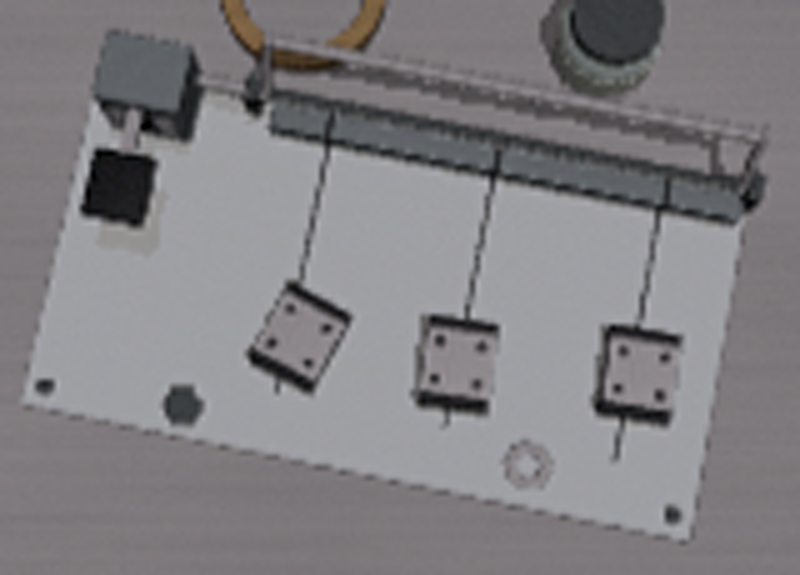

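View pics/sidec.png

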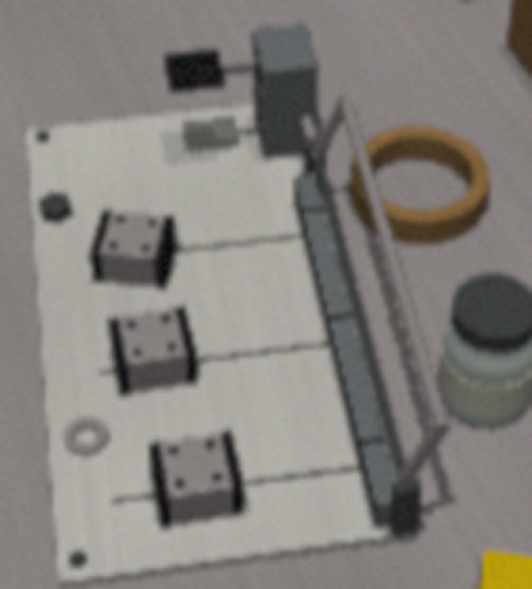

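The enlarged crops show all three blocks, with four holes on each top, plus the marks and the plate corners. Next I'll fit the fixture and block poses using both views.

```bash
cat > geo.py <<'E'
import numpy as np
from scipy.optimize import least_squares
from plant import viewer
H={'top':(208,185,5),'side':(205,170,3.8)}
C={n:viewer.calibration(n) for n in H}
def full(n,p):
    x0,y0,k=H[n];p=np.atleast_2d(np.array(p,float));return (p+.5)/k-.5+[x0,y0]
def ray(n,uv):
    c=C[n];f=210/np.tan(np.radians(c['fov_y']/2));M=c['cam_to_world']
    d=np.c_[(uv[:,0]-c['cx'])/f,(uv[:,1]-c['cy'])/f,np.ones(len(uv))]@M[:3,:3].T
    return M[:3,3],d
def at(n,uv,z):
    o,d=ray(n,uv);return (o+d*((z-o[2])/d[:,2])[:,None])
def R(a):return np.array([[np.cos(a),-np.sin(a)],[np.sin(a),np.cos(a)]])
def fit2(L,W):
    f=lambda p:((L@R(p[2]).T+p[:2])-W).ravel()
    r=least_squares(f,[500,0,0],x_scale=[100,100,1],loss='soft_l1',f_scale=2);return r.x,f(r.x).reshape(-1,2)
E
python3 - <<'E'
from geo import *
np.set_printoptions(precision=2,suppress=True)
fx=np.array([[-110,205],[-110,-190],[75,55],[75,-45],[75,-145]],float)
T=full('top',[(22,405),(690,542),(323,140),(492,175),(660,207)])
S=full('side',[(28,130),(62,583),(303,237),(330,344),(360,467)])
for n,P in (('top',T),('side',S)):
    W=at(n,P,8)[:,:2];p,r=fit2(fx,W);print(n,p,np.degrees(p[2]));print(r)
W=np.r_[at('top',T,8),at('side',S,8)][:,:2];F,r=fit2(np.r_[fx,fx],W);print('F',F)
hb={'l':([(290,309),(327,328),(271,342),(308,363)],[(121,219),(153,223),(112,245),(145,247)]),
'm':([(440,341),(481,347),(434,379),(476,384)],[(138,324),(176,320),(134,352),(170,347)]),
'r':([(623,351),(665,358),(617,388),(659,396)],[(167,450),(208,448),(180,484),(221,478)])}
for k,my in zip('lmr',(55,-45,-145)):
  for n,h in zip(('top','side'),hb[k]):
    w=at(n,full(n,h),38)[:,:2]; c=w.mean(0)
    if n=='top': ey=((w[0]-w[1])+(w[2]-w[3])); ex=(w[0]-w[2])+(w[1]-w[3])
    else: ey=(w[0]-w[2])+(w[1]-w[3]); ex=(w[1]-w[0])+(w[3]-w[2])
    a=np.arctan2(ex[1]-0,ex[0]);b=np.arctan2(-ey[0],ey[1])
    print(k,n,c,'fix',(c-F[:2])@R(F[2])-[50,my],'yaw rel',np.degrees([a-F[2],b-F[2]]), np.linalg.norm(ex)/2,np.linalg.norm(ey)/2)
E
```

```text
top [520.19 -21.76  -0.18] -10.26445572223386
[[-0.28  3.63]
 [ 5.36  1.37]
 [-3.37 -3.51]
 [-0.43 -1.16]
 [ 0.56 -0.14]]
side [519.32 -21.85  -0.19] -10.652325041871844
[[-1.85  4.49]
 [ 0.84  2.47]
 [-0.16 -0.56]
 [ 0.01 -1.58]
 [ 0.8  -2.66]]
F [519.63 -21.85  -0.18]
l top [486.82  34.04] fix [-92.4   -5.98] yaw rel [-18.06 -17.57] 22.189684271793887 24.09702874291696
l side [486.53  34.71] fix [-92.8   -5.38] yaw rel [-17.39 -19.94] 22.213043071868803 23.932193319636877
m top [471.77 -56.51] fix [-90.78   2.24] yaw rel [1.97 3.2 ] 21.57701328022677 23.79222162250502
m side [473.46 -56.97] fix [-89.04   2.09] yaw rel [ -0.86 -14.64] 23.421834145396623 22.901806978072084
r top [ 466.38 -160.6 ] fix [-77.21  -1.11] yaw rel [0.21 0.61] 21.637251072004315 24.121128331159394
r side [ 465.59 -160.25] fix [-78.05  -0.91] yaw rel [-3.25 10.4 ] 24.042470082895317 24.38710384818276
```

```bash
cat > mv.py <<'E'
import numpy as np
from scipy.spatial.transform import Rotation as Ro
from plant import telemetry
def tgt(x,y,z,jaw):  # jaw: world angle of tool y, deg; tool z down
    a=np.radians(jaw);ty=np.array([np.cos(a),np.sin(a),0]);tz=np.array([0,0,-1.])
    return np.array([x,y,z]),Ro.from_matrix(np.c_[np.cross(ty,tz),ty,tz])
def rel(t0,t1):
    (p0,r0),(p1,r1)=t0,t1
    return np.round(r0.inv().apply(p1-p0)/10,2),np.round((r0.inv()*r1).as_rotvec(degrees=True),1)
def now():
    s=telemetry.observe();return s['position'],Ro.from_quat(s['tcp_rot'])
E
python3 - <<'E'
from geo import *; from mv import *
np.set_printoptions(precision=2,suppress=True)
F=np.array([519.63,-21.85,np.radians(-10.45)])
L={'l':[(323,165),(303,275),(277,390)],'m':[(493,185),(466,318),(446,425)],'r':[(657,220),(640,325),(615,460)]}
for k,my in zip('lmr',(55,-45,-145)):
    w=at('top',full('top',L[k]),8)[:,:2];print(k,'line y err',((w-F[:2])@R(F[2]))[:,1]-my)
Ls={'l':[(180,248),(300,237)],'m':[(102,371),(200,357),(325,345)],'r':[(112,500),(245,482),(358,468)]}
for k,my in zip('lmr',(55,-45,-145)):
    w=at('side',full('side',Ls[k]),8)[:,:2];print(k,'side line y err',((w-F[:2])@R(F[2]))[:,1]-my)
# fence top edge & lever pad top, column top
w=at('top',full('top',[(275,98),(742,190)]),33)[:,:2]; print('fence top back/edge',(w-F[:2])@R(F[2]))
w=at('top',full('top',[(97,147),(157,155),(142,228),(82,215)]),85)[:,:2];print('pad',(w-F[:2])@R(F[2]),w.mean(0))
w=at('side',full('side',[(165,55),(215,50),(224,80),(170,90)]),82)[:,:2];print('pad side',(w-F[:2])@R(F[2]))
w=at('top',full('top',[(108,30),(200,42),(190,105),(95,92)]),94)[:,:2];print('col',(w-F[:2])@R(F[2]))
t=tgt(487,34,150,61.5);print(rel(now(),t))
E
```

```text
l line y err [1.57 0.46 2.24]
m line y err [0.01 1.63 1.93]
r line y err [0.97 0.79 2.36]
l side line y err [4.61 0.63]
m side line y err [4.43 5.06 0.96]
r side line y err [4.38 3.41 1.64]
fence top back/edge [[  92.49   90.31]
 [  89.25 -187.14]]
pad [[ 35.16 177.45]
 [ 36.94 143.58]
 [ -4.95 143.16]
 [ -4.01 177.39]] [564.24 133.02]
pad side [[ -2.75 180.35]
 [ 33.3  179.74]
 [ 34.67 145.44]
 [ -4.05 141.27]]
col [[100.14 184.11]
 [102.95 132.02]
 [ 66.52 130.11]
 [ 63.93 183.63]]
(array([-44.74, -42.92,   6.45]), array([-0.1,  0. ,  8.9]))
```

>>> step_arm([
  {"linear": [-44.7,-42.9,6.4],"angular": [0,0,8.9],"grip": 7},
  {"linear": [-44.7,-42.9,6.4],"angular": [0,0,8.9],"grip": 7},
  {"linear": [-44.7,-42.9,6.4],"angular": [0,0,8.9],"grip": 7},
  {"linear": [-44.7,-42.9,6.4],"angular": [0,0,8.9],"grip": 7},
  {"linear": [-44.7,-42.9,6.4],"angular": [0,0,8.9],"grip": 7},
  {"linear": [-44.7,-42.9,6.4],"angular": [0,0,8.9],"grip": 7},
  {"linear": [-44.7,-42.9,6.4],"angular": [0,0,8.9],"grip": 7},
  {"linear": [-44.7,-42.9,6.4],"angular": [0,0,8.9],"grip": 7},
  {"linear": [-44.7,-42.9,6.4],"angular": [0,0,8.9],"grip": 7},
  {"linear": [-44.7,-42.9,6.4],"angular": [0,0,8.9],"grip": 7},
  {"linear": [-44.7,-42.9,6.4],"angular": [0,0,8.9],"grip": 7},
  {"linear": [-44.7,-42.9,6.4],"angular": [0,0,8.9],"grip": 7},
  {"linear": [-44.7,-42.9,6.4],"angular": [0,0,8.9],"grip": 7},
  {"linear": [-44.7,-42.9,6.4],"angular": [0,0,8.9],"grip": 7},
])

```text
time: 1.85
position: [486.5, 36.0, 150.7]
tcp_rot: [0.245, 0.97, 0.0, 0.0]
contact_force: [-0.4, -0.3, -1.1]
finger_gap: 69.9
```

```bash
python3 - <<'E'
from geo import R; from mv import *
np.set_printoptions(precision=2,suppress=True)
o=np.array([519.63,-21.85]);M=o+R(np.radians(-10.45))@[75,-44]
f=np.radians(-11.1);O=M-R(f)@[75,-45];print('F',O)
t=tgt(487,34,15,61.7);print(now()[0],rel(now(),t))
for n,y in(('l',55),('m',-45),('r',-145)): print(n,O+R(f)@[50,y])
print('lever',O+R(f)@[17,160])
E
```

```text
F [520.47 -20.13]
[486.49  35.97 150.72] (array([-0.14, -0.15, 13.57]), array([ 0. ,  0. , -0.1]))
l [580.13  24.22]
m [560.87 -73.91]
r [ 541.62 -172.04]
lever [567.96 133.61]
```

>>> step_arm([
  {"linear": [-0.15,-0.15,6],"angular": [0,0,0],"grip": 7},
  {"linear": [-0.15,-0.15,10.5],"angular": [0,0,0],"grip": 7},
  {"linear": [-0.15,-0.15,13.6],"angular": [0,0,0],"grip": 7},
  {"linear": [-0.15,-0.15,13.6],"angular": [0,0,0],"grip": 7},
  {"linear": [-0.15,-0.15,13.6],"angular": [0,0,0],"grip": 3},
  {"linear": [-0.15,-0.15,13.6],"angular": [0,0,0],"grip": 3},
  {"linear": [-0.15,-0.15,13.6],"angular": [0,0,0],"grip": 3},
  {"linear": [-0.15,-0.15,13.6],"angular": [0,0,0],"grip": 3},
  {"linear": [-0.15,-0.15,13.6],"angular": [0,0,0],"grip": 3},
], force=25)

```text
time: 2.98
position: [488.3, 32.9, 15.6]
tcp_rot: [0.246, 0.969, 0.0, 0.001]
contact_force: [-1.5, 2.1, 8.0]
finger_gap: 39.7
```

```bash
python3 - <<'E'
from geo import R; from mv import *
np.set_printoptions(precision=2,suppress=True)
f=np.radians(-11.1);O=np.array([520.47,-20.13])
print(now()[0],telemetry.observe()['contact_force'])
for dx in(-6,5):
  x,y=O+R(f)@[50+dx,55];t=tgt(x,y,16,78.9);print(dx,rel(now(),t))
E
```

```text
[488.34  32.94  15.62] [-1.51  2.13  8.04]
-6 (array([-7.91,  3.43, -0.02]), array([  0.1,   0.1, -17.4]))
5 (array([-8.96,  3.76, -0.02]), array([  0.1,   0.1, -17.4]))
```

>>> step_arm([
  {"linear": [-1,0.3,-0.15],"angular": [0,0,-6],"grip": 3},
  {"linear": [-3,1,-0.15],"angular": [0,0,-12],"grip": 3},
  {"linear": [-5,2,-0.15],"angular": [0,0,-17.4],"grip": 3},
  {"linear": [-7,3,-0.15],"angular": [0,0,-17.4],"grip": 3},
  {"linear": [-7.9,3.43,-0.15],"angular": [0,0,-17.4],"grip": 3},
  {"linear": [-7.9,3.43,-0.15],"angular": [0,0,-17.4],"grip": 3},
])

```text
time: 3.72
position: [573.1, 25.2, 15.9]
tcp_rot: [0.097, 0.995, -0.0, -0.0]
contact_force: [-0.8, -0.2, -3.1]
finger_gap: 39.8
```

```bash
python3 - <<'E'
from geo import R; from mv import *
np.set_printoptions(precision=2,suppress=True)
f=np.radians(-11.1);O=np.array([520.47,-20.13])
print((now()[0][:2]-O)@R(f)-[50,55])
for dx in(0,5):
  x,y=O+R(f)@[50+dx,55];t=tgt(x,y,16,78.9);print(dx,rel(now(),t))
E
```

```text
[-7.07 -0.38]
0 (array([-0.71,  0.04, -0.01]), array([-0., -0.,  0.]))
5 (array([-1.21,  0.04, -0.01]), array([-0., -0.,  0.]))
```

>>> step_arm([
  {"linear": [-0.3,0.04,0],"angular": [0,0,0],"grip": 3},
  {"linear": [-0.6,0.04,0],"angular": [0,0,0],"grip": 3},
  {"linear": [-0.8,0.04,0],"angular": [0,0,0],"grip": 3},
  {"linear": [-0.8,0.04,0],"angular": [0,0,0],"grip": 3},
])

```text
time: 4.22
position: [581.1, 24.1, 16.1]
tcp_rot: [0.097, 0.995, -0.0, -0.0]
contact_force: [-0.0, -0.2, -3.6]
finger_gap: 39.9
```

>>> step_arm([
  {"linear": [-0.1,0,0],"angular": [0,0,0],"grip": 3},
  {"linear": [-0.2,0,0],"angular": [0,0,0],"grip": 3},
  {"linear": [-0.2,0,0],"angular": [0,0,0],"grip": 3},
])

```text
time: 4.6
position: [581.2, 24.0, 15.7]
tcp_rot: [0.097, 0.995, -0.0, -0.002]
contact_force: [-6.6, 1.8, 1.5]
finger_gap: 39.6
```

>>> step_arm([
  {"linear": [-0.1,0,0],"angular": [0,0,0],"grip": 3},
  {"linear": [-0.2,0,0],"angular": [0,0,0],"grip": 3},
  {"linear": [-0.2,0,0],"angular": [0,0,0],"grip": 3},
])

```text
time: 4.97
position: [581.2, 24.0, 15.7]
tcp_rot: [0.097, 0.995, -0.0, -0.004]
contact_force: [-13.1, 4.8, 8.6]
finger_gap: 39.6
```

>>> step_arm([
  {"linear": [0.15,0,0.1],"angular": [0,0,0],"grip": 3},
  {"linear": [0.15,0,0.15],"angular": [0,0,0],"grip": 3},
  {"linear": [0.3,0,0.1],"angular": [0,0,0],"grip": 6.2},
  {"linear": [0.3,0,0.1],"angular": [0,0,0],"grip": 6.2},
  {"linear": [0.3,0,0],"angular": [0,0,0],"grip": 6.2},
  {"linear": [0.3,0,-4],"angular": [0,0,0],"grip": 6.2},
  {"linear": [0.3,0,-9],"angular": [0,0,0],"grip": 7},
  {"linear": [0.3,0,-9],"angular": [0,0,0],"grip": 7},
])

```text
time: 5.98
position: [585.2, 24.0, 109.9]
tcp_rot: [0.097, 0.995, 0.0, 0.004]
contact_force: [-0.9, 0.4, -0.4]
finger_gap: 70.0
```

```bash
python3 - <<'E'
from mv import *
print(now()[0],rel(now(),tgt(472.3,-56.7,100,82)))
E
```

```text
[585.18315298  23.98203563 109.8529936 ] (array([  9.53, -10.09,   0.9 ]), array([ 0.1,  0.4, -3.1]))
```

>>> step_arm([
  {"linear": [4.5,-5,0.9],"angular": [0,0.2,-3.1],"grip": 7},
  {"linear": [9.5,-10.1,0.9],"angular": [0.1,0.4,-3.1],"grip": 7},
  {"linear": [9.5,-10.1,0.9],"angular": [0.1,0.4,-3.1],"grip": 7},
  {"linear": [9.5,-10.1,0.9],"angular": [0.1,0.4,-3.1],"grip": 7},
])

```text
time: 6.48
position: [469.5, -57.3, 96.9]
tcp_rot: [0.07, 0.998, -0.0, -0.003]
contact_force: [0.3, 0.4, 0.1]
finger_gap: 70.0
```

```bash
python3 - <<'E'
from mv import *
print(now()[0],rel(now(),tgt(472.3,-56.7,15.5,82)))
E
```

```text
[469.45060896 -57.26731988  96.85691647] (array([-0.33,  0.11,  8.13]), array([-0.1, -0.4, -0.1]))
```

>>> step_arm([
  {"linear": [-0.3,0.1,4],"angular": [-0.1,-0.4,0],"grip": 7},
  {"linear": [-0.3,0.1,8.1],"angular": [-0.1,-0.4,0],"grip": 7},
  {"linear": [-0.3,0.1,8.1],"angular": [-0.1,-0.4,0],"grip": 7},
  {"linear": [-0.3,0.1,8.1],"angular": [-0.1,-0.4,0],"grip": 3},
  {"linear": [-0.3,0.1,8.1],"angular": [-0.1,-0.4,0],"grip": 3},
  {"linear": [-0.3,0.1,8.1],"angular": [-0.1,-0.4,0],"grip": 3},
  {"linear": [-0.3,0.1,8.1],"angular": [-0.1,-0.4,0],"grip": 3},
  {"linear": [-0.3,0.1,8.1],"angular": [-0.1,-0.4,0],"grip": 3},
])

```text
time: 7.48
position: [472.9, -56.4, 17.1]
tcp_rot: [0.07, 0.998, 0.0, 0.001]
contact_force: [-0.5, 2.2, 7.9]
finger_gap: 39.5
```

```bash
python3 - <<'E'
from geo import R; from mv import *
np.set_printoptions(precision=2,suppress=True)
f=np.radians(-11.1);O=np.array([520.47,-20.13]);print(now()[0])
for dx in(-8,-3):
  x,y=O+R(f)@[50+dx,-45];t=tgt(x,y,16.2,78.9);print(dx,rel(now(),t))
E
```

```text
[472.95 -56.41  17.11]
-8 (array([-8.15, -0.47,  0.11]), array([0. , 0.1, 3.1]))
-3 (array([-8.65, -0.49,  0.11]), array([0. , 0.1, 3.1]))
```

>>> step_arm([
  {"linear": [-1,0,-0.1],"angular": [0,0,1.5],"grip": 3},
  {"linear": [-3,-0.2,-0.1],"angular": [0,0,3.1],"grip": 3},
  {"linear": [-5.5,-0.35,-0.1],"angular": [0,0,3.1],"grip": 3},
  {"linear": [-7.5,-0.45,-0.1],"angular": [0,0,3.1],"grip": 3},
  {"linear": [-8.4,-0.48,-0.1],"angular": [0,0,3.1],"grip": 3},
  {"linear": [-8.7,-0.48,-0.1],"angular": [0,0,3.1],"grip": 3},
  {"linear": [-8.7,-0.48,-0.1],"angular": [0,0,3.1],"grip": 3},
])

```text
time: 8.35
position: [556.1, -73.1, 17.2]
tcp_rot: [0.097, 0.995, 0.0, -0.001]
contact_force: [-3.8, -0.6, 4.2]
finger_gap: 39.7
```

>>> step_arm([
  {"linear": [-0.1,0,0],"angular": [0,0,0],"grip": 3},
  {"linear": [-0.25,0,0],"angular": [0,0,0],"grip": 3},
  {"linear": [-0.25,0,0],"angular": [0,0,0],"grip": 3},
])

```text
time: 8.72
position: [558.5, -73.4, 17.2]
tcp_rot: [0.097, 0.995, 0.0, -0.001]
contact_force: [-4.9, -0.1, 4.3]
finger_gap: 39.7
```

```bash
python3 - <<'E'
from geo import R; from mv import *
np.set_printoptions(precision=2,suppress=True)
f=np.radians(-11.1);O=np.array([520.47,-20.13]);print((now()[0][:2]-O)@R(f)-[50,-45],telemetry.observe()['contact_force'])
x,y=O+R(f)@[50,-45];print(rel(now(),tgt(x,y,16,78.9)))
E
```

```text
[-2.46  0.  ] [-4.94 -0.06  4.31]
(array([-0.25, -0.  ,  0.12]), array([ 0. , -0.1,  0. ]))
```

>>> step_arm([
  {"linear": [-0.1,0,0],"angular": [0,0,0],"grip": 3},
  {"linear": [-0.3,0,0],"angular": [0,0,0],"grip": 3},
  {"linear": [-0.3,0,0],"angular": [0,0,0],"grip": 3},
])

```text
time: 9.1
position: [560.6, -73.9, 17.2]
tcp_rot: [0.097, 0.995, 0.0, -0.002]
contact_force: [-9.7, 2.2, 10.1]
finger_gap: 40.1
```

>>> step_arm([
  {"linear": [-0.1,0,0],"angular": [0,0,0],"grip": 3},
  {"linear": [-0.2,0,0],"angular": [0,0,0],"grip": 3},
  {"linear": [-0.2,0,0],"angular": [0,0,0],"grip": 3},
])

```text
time: 9.48
position: [560.6, -73.8, 17.1]
tcp_rot: [0.097, 0.995, 0.0, -0.004]
contact_force: [-16.0, 2.3, 17.4]
finger_gap: 39.7
```

>>> step_arm([
  {"linear": [0.1,0,0],"angular": [0,0,0],"grip": 3},
  {"linear": [0.15,0,0],"angular": [0,0,0],"grip": 6.2},
  {"linear": [0.3,0,0],"angular": [0,0,0],"grip": 6.2},
  {"linear": [0.3,0,0],"angular": [0,0,0],"grip": 6.2},
  {"linear": [0.3,0,-4],"angular": [0,0,0],"grip": 6.2},
  {"linear": [0.3,0,-9],"angular": [0,0,0],"grip": 7},
  {"linear": [0.3,0,-9],"angular": [0,0,0],"grip": 7},
  {"linear": [0.3,0,-9],"angular": [0,0,0],"grip": 7},
])

```text
time: 10.48
position: [561.8, -74.1, 106.8]
tcp_rot: [0.097, 0.995, 0.0, 0.0]
contact_force: [0.1, -0.1, -0.9]
finger_gap: 70.3
```

```bash
python3 - <<'E'
from mv import *
print(now()[0],rel(now(),tgt(466,-160.4,100,80)))
E
```

```text
[561.80896007 -74.11209632 106.77126804] (array([  7.74, -10.31,   0.67]), array([ 0. ,  0. , -1.1]))
```

>>> step_arm([
  {"linear": [3.8,-5,0.7],"angular": [0,0,-1.1],"grip": 7},
  {"linear": [7.7,-10.3,0.7],"angular": [0,0,-1.1],"grip": 7},
  {"linear": [7.7,-10.3,0.7],"angular": [0,0,-1.1],"grip": 7},
  {"linear": [7.7,-10.3,0.7],"angular": [0,0,-1.1],"grip": 7},
])

```text
time: 10.98
position: [466.3, -160.4, 99.3]
tcp_rot: [0.088, 0.996, 0.0, -0.0]
contact_force: [-0.3, -0.5, -0.2]
finger_gap: 69.9
```

```bash
python3 - <<'E'
from mv import *
print(now()[0],rel(now(),tgt(466,-160.4,15.5,80)))
E
```

```text
[ 466.28795164 -160.42350991   99.25137787] (array([ 0.02, -0.01,  8.38]), array([ 0. , -0.1, -0.1]))
```

>>> step_arm([
  {"linear": [0,0,4],"angular": [0,0,0],"grip": 7},
  {"linear": [0,0,8.35],"angular": [0,0,0],"grip": 7},
  {"linear": [0,0,8.35],"angular": [0,0,0],"grip": 7},
  {"linear": [0,0,8.35],"angular": [0,0,0],"grip": 3},
  {"linear": [0,0,8.35],"angular": [0,0,0],"grip": 3},
  {"linear": [0,0,8.35],"angular": [0,0,0],"grip": 3},
  {"linear": [0,0,8.35],"angular": [0,0,0],"grip": 3},
  {"linear": [0,0,8.35],"angular": [0,0,0],"grip": 3},
])

```text
time: 11.98
position: [467.5, -160.5, 17.7]
tcp_rot: [0.087, 0.996, -0.0, 0.001]
contact_force: [-0.5, 3.0, 8.3]
finger_gap: 39.7
```

```bash
python3 - <<'E'
from geo import R; from mv import *
np.set_printoptions(precision=2,suppress=True)
f=np.radians(-11.1);O=np.array([520.47,-20.13]);print(now()[0],telemetry.observe()['contact_force'])
for dx in(-3,):
  x,y=O+R(f)@[50+dx,-145];t=tgt(x,y,16.2,78.9);print(dx,rel(now(),t))
E
```

```text
[ 467.46 -160.53   17.67] [-0.52  3.03  8.3 ]
-3 (array([-7.2 ,  0.16,  0.16]), array([0. , 0.1, 1.1]))
```

>>> step_arm([
  {"linear": [-1,0,-0.1],"angular": [0,0,1.1],"grip": 3},
  {"linear": [-3,0.1,-0.1],"angular": [0,0,1.1],"grip": 3},
  {"linear": [-5.2,0.15,-0.1],"angular": [0,0,1.1],"grip": 3},
  {"linear": [-6.8,0.16,-0.1],"angular": [0,0,1.1],"grip": 3},
  {"linear": [-7.3,0.16,-0.1],"angular": [0,0,1.1],"grip": 3},
  {"linear": [-7.4,0.16,-0.1],"angular": [0,0,1.1],"grip": 3},
  {"linear": [-7.4,0.16,-0.1],"angular": [0,0,1.1],"grip": 3},
])

```text
time: 12.85
position: [538.8, -171.5, 17.8]
tcp_rot: [0.097, 0.995, 0.0, -0.001]
contact_force: [-3.1, 0.6, 4.4]
finger_gap: 40.1
```

>>> step_arm([
  {"linear": [-0.1,0,0],"angular": [0,0,0],"grip": 3},
  {"linear": [-0.25,0,0],"angular": [0,0,0],"grip": 3},
  {"linear": [-0.25,0,0],"angular": [0,0,0],"grip": 3},
])

```text
time: 13.22
position: [539.6, -171.6, 17.8]
tcp_rot: [0.097, 0.995, 0.0, -0.002]
contact_force: [-8.2, 1.4, 10.0]
finger_gap: 39.4
```

```bash
python3 - <<'E'
from geo import R; from mv import *
np.set_printoptions(precision=2,suppress=True)
f=np.radians(-11.1);O=np.array([520.47,-20.13]);print((now()[0][:2]-O)@R(f)-[50,-145],telemetry.observe()['contact_force'])
E
```

```text
[-2.06  0.03] [-8.19  1.41 10.03]
```

>>> step_arm([
  {"linear": [-0.1,0,0],"angular": [0,0,0],"grip": 3},
  {"linear": [-0.2,0,0],"angular": [0,0,0],"grip": 3},
  {"linear": [-0.2,0,0],"angular": [0,0,0],"grip": 3},
])

```text
time: 13.6
position: [541.1, -171.8, 17.7]
tcp_rot: [0.097, 0.995, 0.001, -0.003]
contact_force: [-11.5, 1.1, 13.4]
finger_gap: 39.6
```

>>> step_arm([
  {"linear": [0.1,0,0],"angular": [0,0,0],"grip": 3},
  {"linear": [0.15,0,0],"angular": [0,0,0],"grip": 6.2},
  {"linear": [0.3,0,0],"angular": [0,0,0],"grip": 6.2},
  {"linear": [0.3,0,0],"angular": [0,0,0],"grip": 6.2},
  {"linear": [0.3,0,-4],"angular": [0,0,0],"grip": 6.2},
  {"linear": [3,0,-9],"angular": [0,0,0],"grip": 6},
  {"linear": [9,0,-12],"angular": [0,0,0],"grip": 6},
  {"linear": [14,0,-12],"angular": [0,0,0],"grip": 6},
  {"linear": [18,0,-12],"angular": [0,0,0],"grip": 6},
  {"linear": [18,0,-12],"angular": [0,0,0],"grip": 6},
])

```text
time: 14.85
position: [365.0, -137.2, 137.5]
tcp_rot: [0.097, 0.995, 0.0, -0.0]
contact_force: [0.5, 0.1, 0.1]
finger_gap: 59.8
```

```bash
python3 - <<'E'
from plant import viewer
import cv2
for n,(x,y,w,h,k) in {'top':(208,185,160,115,5),'side':(250,175,90,155,6)}.items():
    im=viewer.camera(n)[:,:,::-1];cv2.imwrite(f'pics/{n}1.png',im)
    a=im[y:y+h,x:x+w]
    if n=='side': a=a[:,:];k=3.8
    cv2.imwrite(f'pics/{n}1c.png',cv2.resize(a,None,fx=k,fy=k,interpolation=cv2.INTER_CUBIC))
E
```

```text
(no output)
```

View pics/top1c.png

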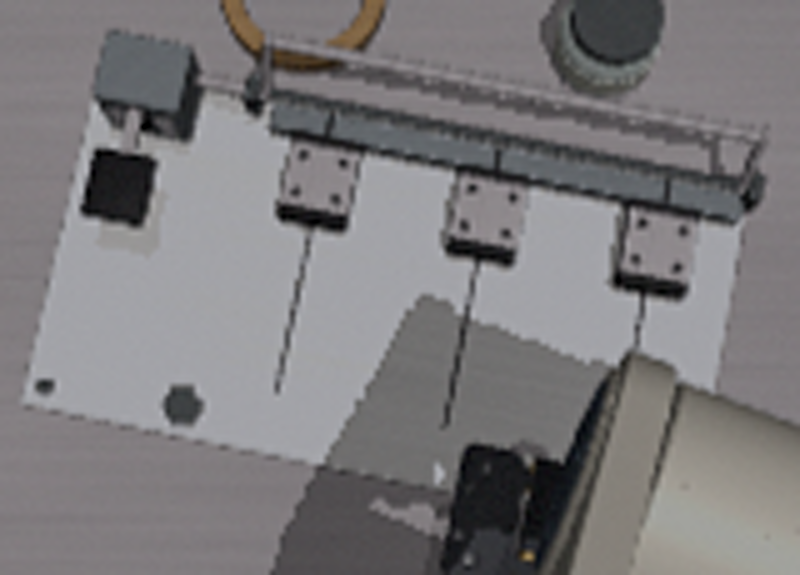

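View pics/side1c.png

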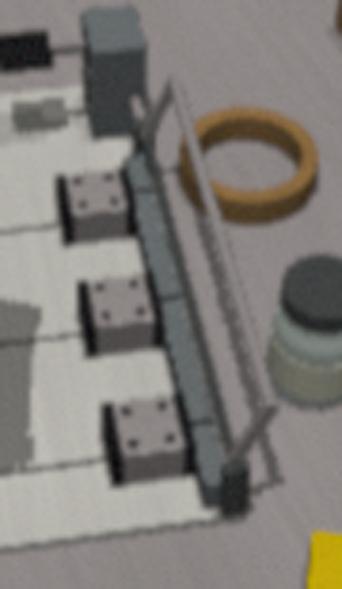

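```bash
cat > chk.py <<'E'
from geo import *
import cv2
np.set_printoptions(precision=2,suppress=True)
H['side1']=(250,175,3.8)
def blobs(n,f,guess):
    im=cv2.cvtColor(cv2.imread(f),cv2.COLOR_BGR2GRAY);x0,y0,k=H[n]
    out=[]
    for g in guess:
        c=np.array(g,float)
        big=cv2.resize(im,None,fx=8,fy=8,interpolation=cv2.INTER_CUBIC).astype(float)
        p=((c+.5)/k-.5+[x0,y0])
        for _ in range(4):
            u=np.round((p+.5)*8-.5).astype(int);r=14
            w=big[u[1]-r:u[1]+r+1,u[0]-r:u[0]+r+1];wt=np.clip(np.percentile(w,70)-w,0,None)**1.5
            yy,xx=np.mgrid[-r:r+1,-r:r+1];wt=wt*(xx**2+yy**2<=r*r)
            p=(u+[(wt*xx).sum()/wt.sum(),(wt*yy).sum()/wt.sum()]+.5)/8-.5
        out.append(p)
    return np.array(out)
E
python3 - <<'E'
from chk import *
f=np.radians(-11.1);O=np.array([520.47,-20.13])
T={'l':[(308,154),(343,163),(296,190),(333,198)],'m':[(478,188),(516,197),(467,222),(508,232)],'r':[(651,223),(684,229),(635,260),(677,267)]}
S={'l':[(84,181),(115,177),(82,207),(116,205)],'m':[(101,290),(137,287),(103,317),(138,312)],'r':[(127,412),(165,406),(133,442),(169,436)]}
C['side1']=C['side']
LT={'l':[(308,235),(293,305),(277,385)],'m':[(476,268),(463,340),(447,415)],'r':[(643,302),(640,320),(637,340)]}
for k,my in zip('lmr',(55,-45,-145)):
  for n,g in (('top',T[k]),('side1',S[k])):
    p=blobs(n,f'pics/{n[:4].rstrip("1")}1.png',g); sh=np.abs(p-full(n,g)).max()
    man=at(n,full(n,g),38)[:,:2]
    w=at(n,p,38)[:,:2];c=((w.mean(0)-O)@R(f))-[50,my]
    if n=='top': ex=(w[0]-w[2])+(w[1]-w[3]);ey=w[0]-w[1]+w[2]-w[3]
    else: ex=w[1]-w[0]+w[3]-w[2];ey=w[0]-w[2]+w[1]-w[3]
    print(k,n,'blob ctr',c,'manual ctr',(man.mean(0)-O)@R(f)-[50,my],'yaw',np.degrees([np.arctan2(ex[1],ex[0])-f,np.arctan2(-ey[0],ey[1])-f]),'shift',sh)
  w=at('top',full('top',LT[k]),8)[:,:2];print('   line',((w-O)@R(f))[:,1]-my)
w=at('top',full('top',[(328,138),(497,172),(668,205),(275,128),(735,218)]),8)[:,:2];print('foot',(w-O)@R(f))
w=at('top',full('top',[(332,112),(499,147),(669,180)]),33)[:,:2];print('face top',(w-O)@R(f))
E
```

```text
l top blob ctr [-1.03 -0.83] manual ctr [-0.49 -1.24] yaw [-0.12 -0.2 ] shift 0.9703673797639567
l side1 blob ctr [ 1.1  -0.29] manual ctr [ 0.65 -1.99] yaw [ -1.44 -13.75] shift 2.530227513971738
   line [0.56 0.68 0.17]
m top blob ctr [-1.28 -0.79] manual ctr [-0.12 -2.81] yaw [-0.58 -0.38] shift 1.2313643430561
m side1 blob ctr [-1.91  0.28] manual ctr [-2.16 -1.6 ] yaw [-0.5   0.44] shift 0.985158687165324
   line [-0.52 -1.07 -0.23]
r top blob ctr [-1.37 -0.86] manual ctr [-0.93 -2.24] yaw [-0.03 -0.11] shift 1.7943277710523944
r side1 blob ctr [-2.22  0.43] manual ctr [-1.55  0.63] yaw [1.17 0.03] shift 0.8509366152016469
   line [-0.39 -0.49 -0.8 ]
foot [[  78.64   55.85]
 [  78.25  -46.91]
 [  78.69 -149.95]
 [  78.37   88.15]
 [  78.82 -190.13]]
face top [[  89.32   55.  ]
 [  88.06  -44.83]
 [  88.33 -145.4 ]]
```

The holes put all three blocks within about 1–2 mm of their marks, turned less than 1°, and their ends in line along the fence. Contact force was felt on each one. Now the lever.

```bash
python3 - <<'E'
from mv import *
print(now()[0],rel(now(),tgt(565.5,133.3,110,78.9)))
E
```

```text
[ 368.43640169 -138.23730927  138.0387575 ] (array([-14.11,  30.44,   2.83]), array([-0. ,  0.1,  0. ]))
```

>>> step_arm([
  {"linear": [-3,6,0],"angular": [0,0,0],"grip": 0},
  {"linear": [-6,12,0],"angular": [0,0,0],"grip": 0},
  {"linear": [-9,18,0],"angular": [0,0,0],"grip": 0},
  {"linear": [-12,24,0],"angular": [0,0,0],"grip": 0},
  {"linear": [-14.1,30.4,1],"angular": [0,0,0],"grip": 0},
  {"linear": [-14.1,30.4,2.8],"angular": [0,0,0],"grip": 0},
  {"linear": [-14.1,30.4,2.8],"angular": [0,0,0],"grip": 0},
  {"linear": [-14.1,30.4,2.8],"angular": [0,0,0],"grip": 0},
])

```text
time: 15.95
position: [564.4, 133.0, 109.4]
tcp_rot: [0.096, 0.995, -0.0, -0.0]
contact_force: [-0.5, 0.0, -0.3]
finger_gap: 0.5
```

```bash
python3 - <<'E'
from mv import *
from plant import viewer
import cv2
print(now()[0],rel(now(),tgt(565.5,133.3,86,78.9)))
a=viewer.camera('side')[130:280,200:340,::-1]
b=viewer.camera('top')[170:320,190:330,::-1]
cv2.imwrite('pics/lev.png',cv2.resize(cv2.hconcat([a,b]),None,fx=2.8,fy=2.8,interpolation=cv2.INTER_CUBIC))
E
```

```text
[564.44137833 132.99237064 109.43054454] (array([-0.1 ,  0.05,  2.34]), array([-0., -0.,  0.]))
```

View pics/lev.png

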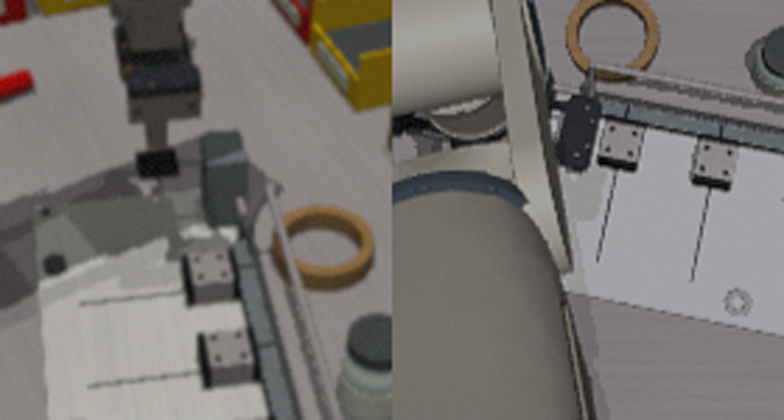

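The shut fingers hang just above the black pad and are centred on it. I'll press down in steps.

>>> step_arm([
  {"linear": [-0.1,0,2],"angular": [0,0,0],"grip": 0},
  {"linear": [-0.1,0,2.8],"angular": [0,0,0],"grip": 0},
  {"linear": [-0.1,0,3.6],"angular": [0,0,0],"grip": 0},
  {"linear": [-0.1,0,4.4],"angular": [0,0,0],"grip": 0},
  {"linear": [-0.1,0,5.2],"angular": [0,0,0],"grip": 0},
  {"linear": [-0.1,0,6],"angular": [0,0,0],"grip": 0},
  {"linear": [-0.1,0,6.6],"angular": [0,0,0],"grip": 0},
  {"linear": [-0.1,0,7.2],"angular": [0,0,0],"grip": 0},
  {"linear": [-0.1,0,7.3],"angular": [0,0,0],"grip": 0},
  {"linear": [-0.1,0,7.3],"angular": [0,0,0],"grip": 0},
  {"linear": [-0.1,0,7.3],"angular": [0,0,0],"grip": 0},
])

```text
time: 17.42
position: [565.4, 132.2, 38.1]
tcp_rot: [0.097, 0.995, -0.0, 0.0]
contact_force: [-3.7, -3.6, 12.9]
finger_gap: 0.6
```

>>> step_arm([
  {"linear": [0,0,0],"angular": [0,0,0],"grip": 0},
  {"linear": [0,0,0],"angular": [0,0,0],"grip": 0},
  {"linear": [0,0,0],"angular": [0,0,0],"grip": 0},
  {"linear": [0,0,0],"angular": [0,0,0],"grip": 0},
  {"linear": [0,0,0],"angular": [0,0,0],"grip": 0},
  {"linear": [0,0,0],"angular": [0,0,0],"grip": 0},
])

```text
time: 18.18
position: [565.4, 132.2, 38.1]
tcp_rot: [0.097, 0.995, -0.0, 0.0]
contact_force: [-4.6, -4.1, 13.7]
finger_gap: 0.2
```

```bash
python3 - <<'E'
from plant import viewer
import cv2
a=viewer.camera('side')[160:330,200:340,::-1]
b=viewer.camera('top')[185:355,235:375,::-1]
cv2.imwrite('pics/fin.png',cv2.resize(cv2.hconcat([a,b]),None,fx=2.8,fy=2.8,interpolation=cv2.INTER_CUBIC))
E
```

View pics/fin.png

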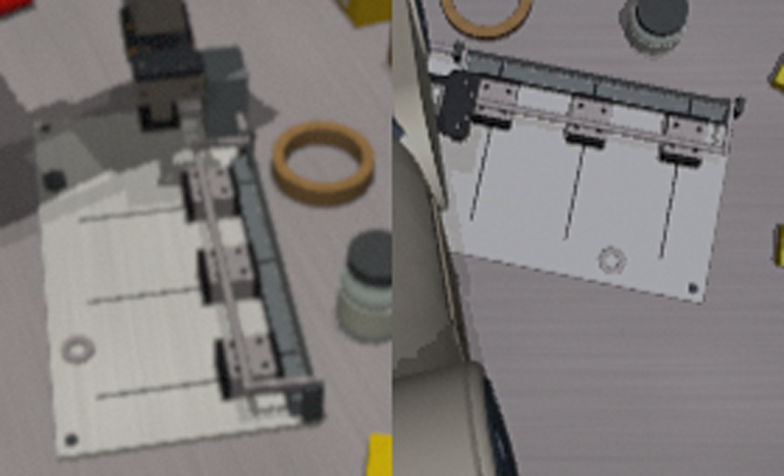

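The keeper bar now lies over all three blocks, which still sit at the fence. The fingers hold the pad down at z of about 38 mm with about 13 N.

```bash
python3 -c "
from plant import ctrl;print(ctrl.sign_off())"
```

```text
the job is handed in; nothing more can be done
None
```

I put the three steel blocks against the fence on their marks, pressed the lever down to the third detent and handed the job in while still holding it, at about 18 s. The sign-off gives no verdict.

- **Blocks:** I gripped each one, turned it square and pushed it forward until I felt 11–16 N of contact. Images taken before pressing the lever show, for all three:
  - **Centring:** about 1 mm from the mark by automatic hole detection; my hand-picked points gave up to 2.8 mm (limit 7 mm).
  - **Squareness:** turned less than 1° in the top view.
  - **Ends:** lined up within 0.4 mm of each other in the top view. I can't confirm how flush they are from the images alone, so I rely on the contact force for that.
- **Lever:** the fingertips stopped at 38 mm above the table, about 47 mm of travel, with 13–14 N upward force. The last picture shows the keeper bar over all three blocks.
- **Other objects:** the jar, tape core, washer and nut look unmoved. The can, wrench and screwdriver were not checked again after the start; the arm worked clear of them.

**Disagreements:** the side view spread the blocks' positions towards the fence by about 3 mm and gave inconsistent angles (one fit 14° off on the left block). Its hole detection was poor there, so I relied on the top view and the contact forces. A sideways force of about 6 N was still on the tool while holding the lever.

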